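Turn the leaf in the green recipe binder

ROBOT

A 6-joint arm with a two-finger parallel gripper is mounted at the origin on a cart in front of the work surface, level with it; the furniture and walls round the work are solid. World frame = base frame: x ahead of the robot, y to its left, z up, the work surface at z = 0. Lengths are in m, angles in rad, forces in N, time in s.
With the tool pointing down it reaches from about 0.375 to 0.9 m from the base axis. Payload 3.1 kg.
Tool frame: the origin (TCP) lies at the very end of the fingers, on their centre line; the grasp point (between the pads) lies 19 mm behind it (manip.tcp_to_grasp is the distance from the TCP to the grasp point, in m); z points along the fingers, y is the line along which they close (so a half turn about z gives the same grasp; the last joint's range is limited). The gripper opens to 85 mm and grips with 20 to 120 N. Pads are 22 mm wide; open, the fingers measure 114 mm over their backs; the gripper's body (76 mm by 85 mm) begins 54 mm behind the grasp point. The pads swing forward as they close: fully open they stand 13 mm farther back than shut.
Start: joints at [1.155, 0.527, 1.433, -0, 1.181, -0.178], TCP at [0.147, 0.608, 0.231] pointing down, gripper open.
Joint ranges: [-3.08, 3.08], [-0.75, 2.2], [0.22, 2.44], [-1.43, 4.57], [0, 2.65], [-2.85, 2.85]. Speed limits (rad/s): [2.79, 2.79, 3.14, 3.14, 3.14, 3.14].

INTERFACE

Orientations are given as a unit quaternion [x, y, z, w].
In Python, from workcell import manip, workorder, status, snapshot, camera_params gives the robot as it stands (manip), with the cameras as plain functions, the job (workorder) and the readings (status).
- The arm moves only by the tool hand_motion, called as name(argument=value, ...) on one line, values as JSON. Schema: {"type":"object","properties":{"deltas":{"type":"array","items":{"type":"array","prefixItems":[{"type":"number"},{"type":"array","items":{"type":"number"},"minItems":3,"maxItems":3},{"type":"number"}],"minItems":3,"maxItems":3},"minItems":1,"maxItems":5},"force":{"type":"number"},"only":{"type":"string"},"quiet":{"type":"boolean"},"lines":{"type":"string"}},"required":["deltas"],"additionalProperties":false}. deltas is a list of rows, 1 to 5 of them, each written [opening, [dx, dy, dz], turn]: the finger opening in m, then dx, dy, dz in fractions of the full range, 1 being 0.4 m, then a turn about the tool's z in a scale on which 1.0 is pi rad; each row is the pose to reach, as a shift and turn from the pose commanded when the call began, along the tool's axes at that moment; what a row does not reach only later rows make up. A row lasts 1/12 s, in which the tool goes at most 0.0417 m and 0.125 rad, less where a joint would pass 70% of its speed; a pose out of reach is approached as far as the arm can. The fingers move at their own pace and stop on an object; force is the grip in N (left out, the last holds). Time passes only in rows, so rows that do not move let the fingers close. The tool returns the time, the measured TCP pose, the force, the opening and the grip force at its end. only (a regular expression) keeps the lines of the reply that match it, lines (a string "A,B") keeps lines A to B, and quiet returns only ok. No shift or turn number may pass 1 either way. Input that does not fit is refused with a message, and nothing moves.
- status.sense(): the state, without advancing time (a new reading comes with each control period).
- snapshot(name): name is "side" or "top"; returns (picture, depth): 420x560x3 uint8, red, green, blue; 420x560 float32, m along the optical axis (not along the pixel's ray), 0 where there is no reading.
- camera_params(name): a dict with "mtx" (3x3 intrinsics, pixels), "cam_to_world" (4x4, takes a point from camera to world coordinates). Camera axes: x right, y down, z forward; pixel columns grow to the right and rows downward; lengths in m; the calibration is good to about 2 mm. A picture is of the moment at which its call begins. camera_params takes no time and is no camera call.
- workorder.hand_in(): hands the job in; it is judged then, once.
The state is a dict: "time": time; "joint_positions": joint angles; "qvel": joint speeds; "tau": joint torques, N m; "position": TCP position; "orientation": TCP orientation; "contact_force": force on the tool from outside, world axes, zero at the start; "wrist_torque": the same for the moment, N m; "finger_gap": finger opening in m; "finger_force": force on a finger pad.
Only numpy, scipy, OpenCV 4.12 (cv2) and the standard library are available. Lean on these libraries where they do the work, as an engineer would, in place of code of your own. Each camera call takes 0.05 s, during which the arm holds its last target. There are 200 camera calls.

TASK

Two small recipe ring binders lie open on the worktop, each with one stiff white leaf on its right-hand pages. In the green binder, turn that leaf over across the rings until it lies flat on the left-hand pages, showing its other face, and let go of it. Leave the leaf of the orange binder as it is.

Things in the scene. Friction and masses are not known exactly. Their poses are not given: they have to be found in the camera images.
- green_binder: open ring binder, green cover, fixed to the worktop: 200 mm wide (y), 80 mm deep (x). Origin: middle of its underside. x runs along the rings to its far edge, y to its left-hand pages, z up. Three steel rings stand on the line y = 0, top at z = 40 mm; the leaf turns about the ring axis: y = 0, z = 26 mm, along x. Page stacks either side: solid, top at z = 23.5 mm.
- green_leaf (a joint): turn of the green binder's leaf, rad: 0 flat on the right-hand pages (-y), 1.57 upright, 3.14 flat on the left-hand pages (+y), with stops at both ends. Starts at 0 to 0.35. Stiff rings: it stays at any angle where it is left (about 1 N at the tab moves it). White plate, 74 mm along the rings, 2.4 mm thick, outer edge 95 mm from the ring axis.
- green_tab (a point): grip point on the leaf's green tab, a round bar, 12 mm diameter, parallel to the ring axis and 92 mm from it; it sticks out 42 mm past the leaf's near edge (binder -x), over bare worktop. Point: on the bar's axis, 16 mm from its free end. At leaf angle q: binder x = -63, y = -92 cos q, z = 26 + 92 sin q (mm). The bar can turn between fingers that pinch it from above, closing across it.
- orange_tab (a point): the same point on the orange tab of the leaf in the other binder, which has an orange cover and is otherwise alike. That leaf must stay as it is.

How it is judged:
By the outcome, as a careful person would: the job done as asked, in the order asked, and still so for the second after the job is handed in, with the robot touching nothing.
It also fails if it takes over 38 s, if anything falls off the work surface, if the arm or the gripper's body presses on something with over 40 N, if the wrist force passes 120 N, or if a joint passes its speed limit or range.

## Working session

There is one attempt and no reset: what is moved stays moved. The work goes in short steps, Python scripts to look and compute and a tool call to move; the robot and the scene stay as the last step left them, time stands still between calls to the robot, and variables do not carry over. Pictures are saved under pics/ and viewed, at most 10 in all, crops included, and the job is handed in when it is done.

```bash
ls; mkdir -p pics
```

Run:
```python
from workcell import manip, workorder, status, snapshot, camera_params
import cv2,numpy as np
for n in("top","side"):
    p,d=snapshot(n); cv2.imwrite(f"pics/{n}0.png",p[...,::-1]); np.savez(f"/tmp/{n}0.npz",p=p,d=d)
    c=camera_params(n); print(n,np.round(c["mtx"],1).tolist(),np.round(c["cam_to_world"],3).tolist())
s=status.sense(); print(s); print(manip.tcp_to_grasp)
```

```text
pics
workcell.py
top [[422.3, 0.0, 281.3], [0.0, 422.3, 207.4], [0.0, 0.0, 1.0]] [[0.012, -0.997, 0.07, 0.365], [-1.0, -0.011, 0.004, -0.057], [-0.004, -0.07, -0.998, 1.221], [0.0, 0.0, 0.0, 1.0]]
side [[469.8, 0.0, 276.1], [0.0, 469.8, 209.4], [0.0, 0.0, 1.0]] [[-1.0, -0.014, 0.019, 0.432], [-0.024, 0.57, -0.821, 1.048], [0.001, -0.821, -0.571, 0.829], [0.0, 0.0, 0.0, 1.0]]
{'time': 0.1, 'joint_positions': array([ 1.15552211e+00,  5.28396939e-01,  1.43376500e+00,  2.83705082e-05,
        1.18138831e+00, -1.78482850e-01]), 'qvel': array([-4.63908727e-04, -8.41070126e-04, -4.57705708e-03,  8.94013980e-04,
        3.57315239e-04, -9.78424988e-05]), 'tau': array([-1.83978532e-04, -4.43305492e+01, -1.78586143e+01, -2.44926905e-04,
        3.84467203e-03, -2.06406446e-05]), 'position': array([0.14630885, 0.60698173, 0.2304198 ]), 'orientation': array([ 1.18124578e-01,  9.92998301e-01, -9.32141102e-04, -2.98878119e-04]), 'contact_force': array([-0.12309267,  0.02083576, -0.42769612]), 'wrist_torque': array([ 0.00557202, -0.02101642, -0.03404302]), 'finger_force': 0.0, 'finger_gap': 0.08540755099775683}
0.0187
```

View pics/top0.png

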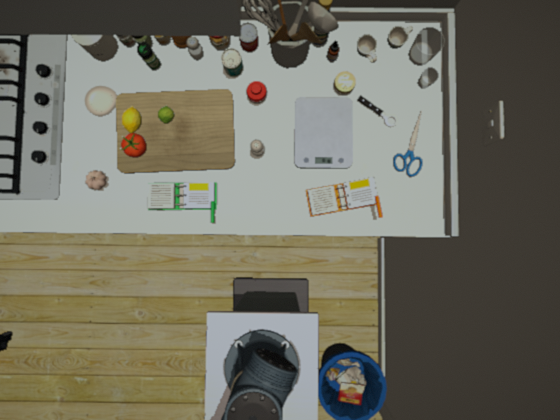

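View pics/side0.png

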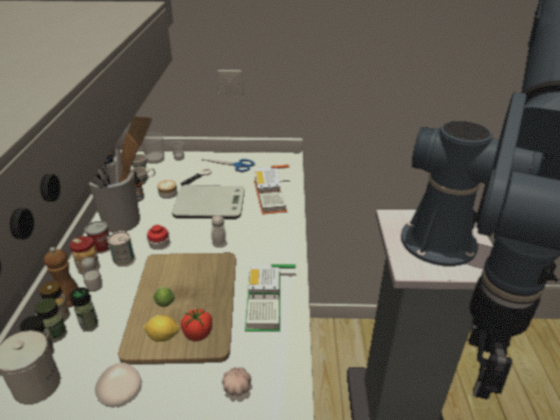

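The top view shows the green binder at about (148–217, 183–210) with its tab near (213, 212), and the orange one on the right with its tab near (378, 207). In the side view the green tab is near (284, 267), and the green cover spans (247–281, 265–330).

Create h.py:
```python
import numpy as np,cv2
from workcell import manip, workorder, status, snapshot, camera_params
def ray(n,uv):
    c=camera_params(n);K=np.array(c["mtx"]);T=np.array(c["cam_to_world"])
    return T[:3,3],T[:3,:3]@np.linalg.solve(K,[uv[0],uv[1],1.])
def plane(n,uv,z):
    o,d=ray(n,uv);return o+d*(z-o[2])/d[2]
def tri(a,b):
    (o1,d1),(o2,d2)=ray("top",a),ray("side",b)
    t=np.linalg.lstsq(np.c_[d1,-d2],o2-o1,rcond=None)[0]
    p,q=o1+t[0]*d1,o2+t[1]*d2
    return (p+q)/2,np.linalg.norm(p-q)
def mask(p,lo=(50,110,50),hi=(75,255,255)):
    return cv2.inRange(cv2.cvtColor(p,cv2.COLOR_RGB2HSV),lo,hi)
```

Run:
```python
from h import *
for n,(x,y,w,h) in dict(top=(135,170,95,60),side=(235,255,70,85)).items():
    p=np.load(f"/tmp/{n}0.npz")["p"]; m=mask(p)
    c=p[y:y+h,x:x+w]; mm=np.repeat(m[y:y+h,x:x+w,None],3,2)
    k=6 if n=="top" else 6
    o=np.hstack([cv2.resize(c,None,fx=k,fy=k,interpolation=0)[...,::-1]]); o2=cv2.resize(mm,None,fx=k,fy=k,interpolation=0)
    if n=="top": cv2.imwrite("pics/topc.png",cv2.resize(np.vstack([c[...,::-1],mm]),None,fx=5,fy=5,interpolation=0)[:600])
    else: cv2.imwrite("pics/sidec.png",cv2.resize(np.hstack([c[...,::-1],mm]),None,fx=5,fy=5,interpolation=0))
```

```text
(no output)
```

View pics/topc.png

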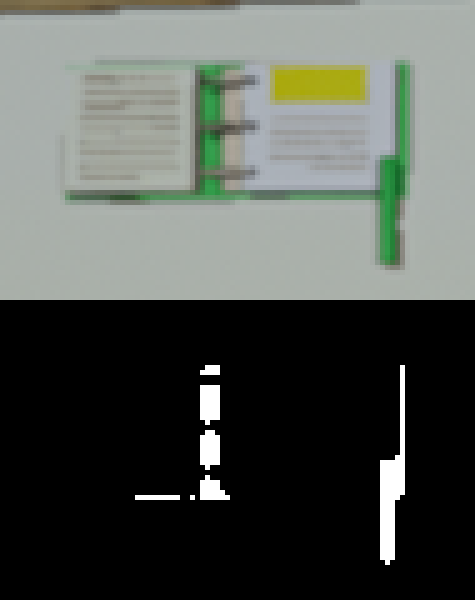

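View pics/sidec.png

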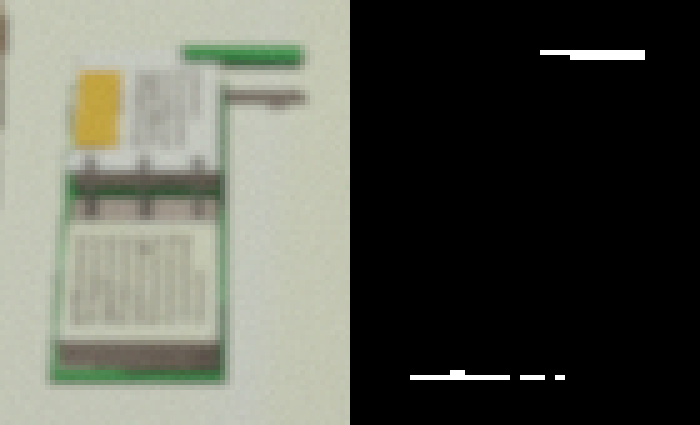

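The crops show the tab bar in the top view running from about (213, 201) to its free end (212.6, 223), and in the side view from (271, 266) to (295.6, 266). The green spine strip is at about (177, 183–210) in the top view, and the leaf is slightly raised.

Run:
```python
from h import *
e,r1=tri((212.5,223.2),(295.6,266)); b,r2=tri((213,201.4),(271.4,265.8))
print("free end",e.round(4),r1,"inner",b.round(4),r2,"len",np.linalg.norm(e-b))
p=lambda u,v,z:plane("top",(u+.0,v),z).round(4)
print("near edge L",p(148,210,.003),"near R",p(216,209,.003),"farR",p(216.5,182.4,.003),"farL",p(148,183,.003))
print("spine far/near",p(177.2,183.3,.003),p(177,210,.003))
# side cover: near-left corner etc.
q=lambda u,v,z:plane("side",(u,v),z).round(4)
print("side: y+ corners",q(245.2,331.3,.003),q(279.8,331,.003),"near edge up",q(279.8,272,.003))
print("ring tops top view",[p(181,v,.04) for v in(186,195.3,204.3)])
# line fits of cover near edge and tab via loose mask
P=np.load("/tmp/top0.npz")["p"]; m=mask(P,(45,70,40),(80,255,255)); 
ys,xs=np.nonzero(m[211:225,205:222]); print("tab px",xs.mean()+205,ys.min()+211,ys.max()+211,xs.min()+205,xs.max()+205)
S=np.load("/tmp/side0.npz")["p"]; m=mask(S,(45,70,40),(80,255,255)); ys,xs=np.nonzero(m[258:271,282:300]); print("side tab",ys.mean()+258,xs.max()+282,ys.min()+258,ys.max()+258)
```

```text
free end [0.4025 0.1427 0.0246] 0.0005672382830842428 inner [0.4645 0.1428 0.024 ] 0.0004169390660610416 len 0.062015926113687905
near edge L [0.439 0.334 0.003] near R [0.4441 0.1371 0.003 ] farR [0.5216 0.1374 0.003 ] farL [0.5176 0.3367 0.003 ]
spine far/near [0.5177 0.2517 0.003 ] [0.4399 0.25   0.003 ]
side: y+ corners [0.5173 0.3402 0.003 ] [0.4397 0.3374 0.003 ] near edge up [0.4431 0.1426 0.003 ]
ring tops top view [array([0.5055, 0.2313, 0.04  ]), array([0.4792, 0.2306, 0.04  ]), array([0.4538, 0.2299, 0.04  ])]
tab px 212.3953488372093 211 222 211 214
side tab 265.9736842105263 294 265 267
```

The rows are not in the units I measure in: shifts go in shares of 0.4 m and turns go in shares of pi rad. I convert before sending: -0.135 m / 0.4 = -0.3375, -0.027 m / 0.4 = -0.0675.

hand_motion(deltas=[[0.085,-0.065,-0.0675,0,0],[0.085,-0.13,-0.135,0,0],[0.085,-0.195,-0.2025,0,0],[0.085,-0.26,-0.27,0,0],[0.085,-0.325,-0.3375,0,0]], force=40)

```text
refused: deltas[0]: [0.085, -0.065, -0.0675, 0, 0] is too long (schema: maxItems 3). Nothing was moved.
```

The call was refused and nothing moved: it wants rows with the three-number parts in brackets of their own. Same move again in that form.

hand_motion(deltas=[[0.085,[-0.065,-0.0675,0],0],[0.085,[-0.13,-0.135,0],0],[0.085,[-0.195,-0.2025,0],0],[0.085,[-0.26,-0.27,0],0],[0.085,[-0.325,-0.3375,0],0]], force=40)

```text
time: 0.52
position: [0.2414, 0.4441, 0.2309]
orientation: [0.118, 0.993, -0.0, -0.0]
contact_force: [0.6, 0.6, -0.2]
finger_gap: 0.0852
finger_force: 0.0
```

hand_motion(deltas=[[0.085,[-0.065,-0.0675,0.02],0],[0.085,[-0.13,-0.135,0.04],0],[0.085,[-0.195,-0.2025,0.06],0],[0.085,[-0.26,-0.27,0.08],0],[0.085,[-0.325,-0.3375,0.1],0]])

```text
time: 0.93
position: [0.3363, 0.2825, 0.191]
orientation: [0.118, 0.993, -0.0, -0.0]
contact_force: [0.4, 0.5, -0.5]
finger_gap: 0.085
finger_force: 0.0
```

hand_motion(deltas=[[0.05,[-0.07,-0.0725,0.025],-0.0286],[0.05,[-0.14,-0.145,0.05],-0.0573],[0.05,[-0.21,-0.2175,0.075],-0.0818],[0.05,[-0.2825,-0.2925,0.1],-0.0818],[0.05,[-0.2825,-0.2925,0.1],-0.0818]])

```text
time: 1.35
position: [0.4227, 0.1387, 0.1501]
orientation: [-0.007, 1.0, -0.001, 0.001]
contact_force: [0.1, 1.0, 0.3]
finger_gap: 0.0504
finger_force: 0.0
```

```bash
python3 -c "
from workcell import manip, workorder, status, snapshot, camera_params;s=status.sense();print(s['position'],s['orientation'],s['joint_positions'],s['contact_force'])"
```

```text
[0.42273126 0.13866481 0.15013911] [-6.50149905e-03  9.99977888e-01 -7.72660836e-04  1.16522783e-03] [ 0.06595746  0.42671097  1.95548599 -0.00244746  0.75716267 -1.51606506] [0.05191052 1.04457208 0.27342951]
```

Scaled: 0.085 m / 0.4 = 0.2125, 0.06 m / 0.4 = 0.15.

hand_motion(deltas=[[0.05,[0.01,0.0113,0.075],0],[0.05,[0.01,0.0113,0.15],0],[0.05,[0.01,0.0113,0.2125],0],[0.05,[0.01,0.0113,0.2125],0]])

```text
time: 1.68
position: [0.4114, 0.148, 0.0629]
orientation: [-0.01, 1.0, -0.0, -0.004]
contact_force: [-0.6, 0.3, -1.1]
finger_gap: 0.0501
finger_force: 0.0
```

Run:
```python
from h import *
p,d=snapshot("side"); cv2.imwrite("pics/s1.png",cv2.resize(p[190:340,210:400],None,fx=4,fy=4)[...,::-1]); print(status.sense()["position"])
```

```text
[0.4124005  0.14823999 0.06460624]
```

View pics/s1.png

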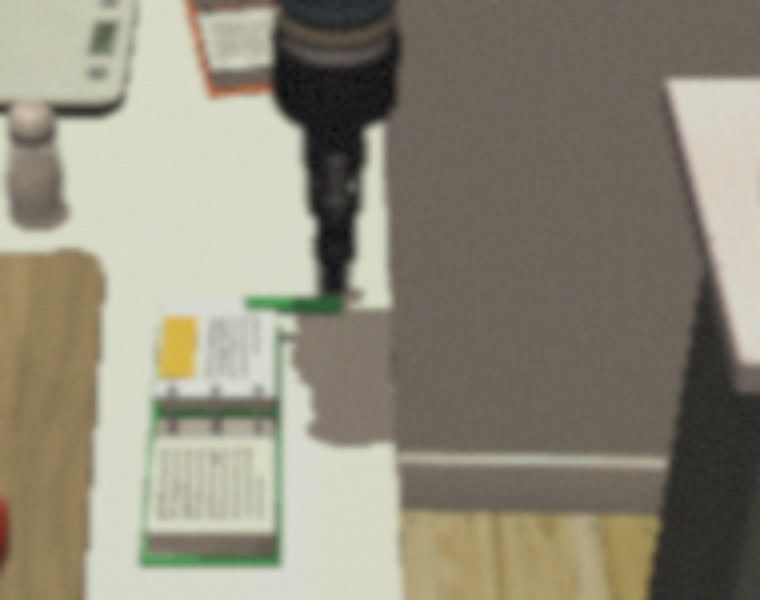

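The fingers stand just above the bar, at about (335, 290) in the crop, with the bar's free end at about (345, 302). I'll shift in slightly, descend and close.

Scaled: 0.057 m / 0.4 = 0.1425, -0.006 m / 0.4 = -0.015.

hand_motion(deltas=[[0.05,[-0.015,-0.0125,0.05],0],[0.05,[-0.015,-0.0125,0.1],0],[0.05,[-0.015,-0.0125,0.14],0],[0.05,[-0.015,-0.0125,0.1425],0],[0.05,[-0.015,-0.0125,0.1425],0]])

```text
time: 2.15
position: [0.4206, 0.1437, 0.01]
orientation: [-0.01, 1.0, 0.0, 0.0]
contact_force: [-0.7, 0.1, -0.2]
finger_gap: 0.05
finger_force: 0.0
```

hand_motion(deltas=[[0.03,[0,0,0],0],[0.01,[0,0,0],0],[0.0,[0,0,0],0],[0,[0,0,0],0],[0,[0,0,0],0]], force=30)

```text
time: 2.57
position: [0.4211, 0.1439, 0.01]
orientation: [-0.01, 1.0, 0.0, 0.001]
contact_force: [0.4, 4.5, 1.0]
finger_gap: 0.0113
finger_force: 29.2
```

Scaled: -0.0591 m / 0.4 = -0.1478, -0.046 m / 0.4 = -0.115.

hand_motion(deltas=[[0,[0,0.0035,-0.04],0],[0,[0,0.0138,-0.0788],0],[0,[0,0.0308,-0.115],0],[0,[0,0.0538,-0.1478],0],[0,[0,0.0538,-0.1478],0]])

```text
time: 2.98
position: [0.4204, 0.1644, 0.0707]
orientation: [-0.012, 1.0, -0.001, 0.001]
contact_force: [0.3, -8.7, 6.4]
finger_gap: 0.011
finger_force: 29.7
```

Scaled: 0.0705 m / 0.4 = 0.1763, 0.0545 m / 0.4 = 0.1363.

hand_motion(deltas=[[0,[0,0.0285,-0.0285],0],[0,[0,0.0613,-0.0515],0],[0,[0,0.0975,-0.0685],0],[0,[0,0.1363,-0.0788],0],[0,[0,0.1763,-0.0823],0]])

```text
time: 3.4
position: [0.4193, 0.2348, 0.1033]
orientation: [-0.01, 1.0, -0.001, 0.001]
contact_force: [3.4, -2.3, -6.3]
finger_gap: 0.011
finger_force: 30.0
```

hand_motion(deltas=[[0,[0,0.04,0.0035],0],[0,[0,0.0788,0.0138],0],[0,[0,0.115,0.0308],0],[0,[0,0.1478,0.0538],0],[0,[0,0.1478,0.0538],0]])

```text
time: 3.82
position: [0.4178, 0.2963, 0.0791]
orientation: [-0.011, 1.0, 0.001, 0.001]
contact_force: [0.3, 2.3, 4.3]
finger_gap: 0.0105
finger_force: 32.1
```

Scaled: 0.0705 m / 0.4 = 0.1763, 0.0545 m / 0.4 = 0.1363.

hand_motion(deltas=[[0,[0,0.0285,0.0285],0],[0,[0,0.0515,0.0613],0],[0,[0,0.0685,0.0975],0],[0,[0,0.0788,0.1363],0],[0,[0,0.0823,0.1763],0]])

```text
time: 4.23
position: [0.4171, 0.3279, 0.009]
orientation: [-0.01, 1.0, 0.0, 0.001]
contact_force: [0.4, -0.9, 2.1]
finger_gap: 0.0109
finger_force: 34.3
```

hand_motion(deltas=[[0,[0,0,0.005],0],[0,[0,0,0.0075],0],[0,[0,0,0.0075],0]])

```text
time: 4.48
position: [0.4171, 0.3278, 0.0064]
orientation: [-0.01, 1.0, 0.001, 0.0]
contact_force: [-0.2, 5.0, 0.2]
finger_gap: 0.0105
finger_force: 34.2
```

Scaled: 0.003 m / 0.4 = 0.0075, 0.0015 m / 0.4 = 0.0038.

hand_motion(deltas=[[0,[0,0,0.0038],0],[0,[0,0,0.0075],0],[0,[0,0,0.0075],0]])

```text
time: 4.73
position: [0.4172, 0.3279, 0.0057]
orientation: [-0.01, 1.0, 0.001, 0.001]
contact_force: [-2.5, 3.2, 14.2]
finger_gap: 0.0107
finger_force: 35.5
```

Run:
```python
from h import *
p,d=snapshot("side"); cv2.imwrite("pics/s2.png",cv2.resize(p[230:350,220:370],None,fx=5,fy=5)[...,::-1])
```

```text
(no output)
```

View pics/s2.png

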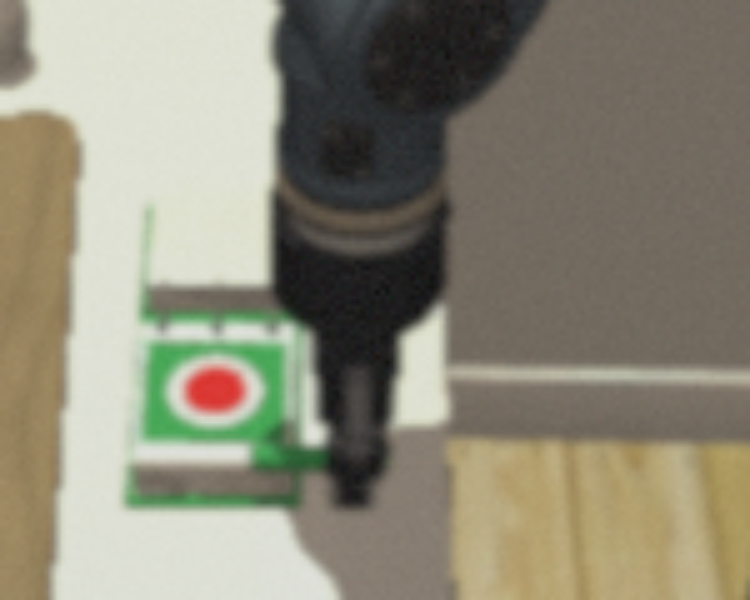

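The leaf lies on the left-hand pages with its other face (a red dot at about (215, 390)) showing. The 14 N upward force says it is on its stop. Next I'll release and retreat.

hand_motion(deltas=[[0.02,[0,0,0],0],[0.04,[0,0,0],0],[0.05,[0,0,0],0],[0.05,[0,0,0],0],[0.05,[0,0,0],0]])

```text
time: 5.2
position: [0.4163, 0.3269, 0.003]
orientation: [-0.01, 1.0, -0.0, -0.001]
contact_force: [-0.5, -0.2, 1.0]
finger_gap: 0.0499
finger_force: 0.0
```

hand_motion(deltas=[[0.05,[0,0,-0.05],0],[0.05,[0,0,-0.125],0],[0.05,[0,0,-0.2125],0],[0.05,[0,0,-0.3],0],[0.05,[0,0,-0.3875],0]])

```text
time: 5.62
position: [0.416, 0.3268, 0.1593]
orientation: [-0.01, 1.0, -0.001, -0.001]
contact_force: [1.2, 0.1, 1.0]
finger_gap: 0.0504
finger_force: 0.0
```

hand_motion(deltas=[[0.05,[0,0.0875,0],0],[0.05,[0,0.175,0],0],[0.05,[0,0.2625,0],0],[0.05,[0,0.35,0],0],[0.05,[0,0.35,0],0]])

```text
time: 6.03
position: [0.4141, 0.4732, 0.1585]
orientation: [-0.012, 1.0, 0.003, 0.002]
contact_force: [0.5, 0.4, 0.8]
finger_gap: 0.0499
finger_force: 0.0
```

Run:
```python
from h import *
p,d=snapshot("side"); q,d=snapshot("top"); a=cv2.resize(p[150:350,220:360],(400,571)); b=cv2.resize(q[160:250,130:230],(400,360)); b=np.vstack([b,np.zeros((211,400,3),np.uint8)]); cv2.imwrite("pics/s3.png",np.hstack([a,b])[...,::-1])
```

```text
(no output)
```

View pics/s3.png

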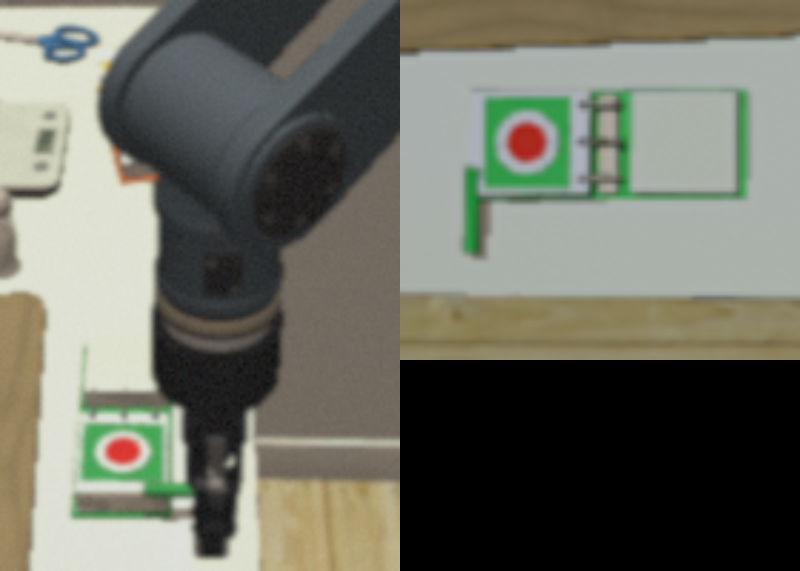

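In both views the leaf lies on the left-hand pages with the other face up. The tab's inner end is at about (148, 202) in the top view and (271, 321.5) in the side view. I'll check its height before handing in.

Run:
```python
from h import *
print(tri((147.8,202),(270.8,321.4)))
s=status.sense(); print(s["contact_force"],s["qvel"].round(3))
p,d=snapshot("top")
q=np.load("/tmp/top0.npz")["p"]; print("orange diff",np.abs(p[170:225,300:390].astype(int)-q[170:225,300:390]).mean())
```

```text
(array([0.46030728, 0.32859824, 0.0240589 ]), np.float64(0.00041741940017485336))
[-0.70587235 -0.71074093 -0.12607303] [-0.033 -0.014  0.046 -0.007  0.004 -0.002]
orange diff 0.4158249158249158
```

The tab's height is 24 mm, the same as it measured lying flat at the start, and the orange binder hasn't changed.

hand_motion(deltas=[[0.05,[0,0,0],0],[0.05,[0,0,0],0],[0.05,[0,0,0],0]])

```text
time: 6.43
position: [0.414, 0.4661, 0.1582]
orientation: [-0.009, 1.0, -0.0, -0.0]
contact_force: [-0.0, -0.2, 0.0]
finger_gap: 0.05
finger_force: 0.0
```

```bash
python3 -c "
from workcell import manip, workorder, status, snapshot, camera_params;print(workorder.hand_in())"
```

```text
the job is handed in; nothing more can be done
None
```

The green binder's leaf now lies flat on its left-hand pages, other face up and released, the orange leaf is as it was, and the job was handed in at about 6.4 s.

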